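# Set a flat-edged filter disc against its alignment bar and bolt it

## Task

Turn the amber glass disc where it lies in its stage (a fingertip pressed lightly on its top drags it round) until its flat edge faces the brass alignment bar, and slide it up so that the flat lies flush along the bar. Then push the bolt's red knob all the way along so that the bolt stands behind the disc and keeps it there. Press only gently on the glass, do not lift the disc out, and leave everything else on the bench where it is.

Things in the scene. Friction and masses are not known exactly. Their poses are not given: they have to be found in the camera images.
- disc: Amber glass disc, 84 mm across, 8 mm thick, 110 g, with one flat edge 54 mm long, 32 mm from its centre; a white stripe on its top runs beside the flat. It lies loose in the stage's square pocket, turned any way. Origin at the centre of the circle, on its underside; x points from there to the middle of the flat, z up. The glass stands at most 25 N of load: touch it slowly (a few mm/s).
- disc_top (a point): Centre of the disc's plain top face. Nothing can be gripped, but a fingertip pressed on the top with about 6 N (friction 0.6 or more) drags the disc, which slides easily on the pocket's floor and walls (0.12). A fingertip led in an arc slips: the disc turns only about 0.6 times as far. Disc and stage are stiff: a fraction of a mm of press makes several N.
- flat_left (a point): point on the disc's flat edge, 25 mm from the middle of the flat to disc +y, half-way up the disc
- flat_right (a point): point on the disc's flat edge, 25 mm from the middle of the flat to disc -y, half-way up the disc
- nest: The fixed stage: level grey plate 130 x 190 mm, 14 mm thick, on four feet, its height over the table set differently each time (0 to 12 mm). Origin under the pocket's centre, level with the plate's underside; x points to the brass alignment bar, z up. The disc's top face is at z = 22 mm.
- pocket (a point): Centre of the pocket's floor (z = 14 mm of the stage), axes as the stage. Walls: brass bar face at x = +45 mm (10 mm high), white cheeks at y = +44 and -44 and white back stop at x = -45 mm (7 mm high, 1 mm below the disc's top). While its round rim faces the bar the disc has 3 mm of play each way in x and 2 mm in y; with the flat on the bar its centre is at x = +13 mm.
- bar_face (a point): middle of the face of the brass alignment bar that looks into the pocket, half-way up (19 mm above the stage's origin); x points square to the bar, away from the pocket, y along it (88 mm long)
- bolt (a joint): Travel of the steel bolt, m: 0 drawn back, 0.060 fully shot (hard stops at both). It slides to stage -y along x = -36 mm, behind the disc, with 1.5 N of friction, and stays where left. It passes the disc, with 2 mm to spare, only when the flat lies on the bar; otherwise its end runs into the disc.
- bolt_knob (a point): middle of the bolt's upright red knob, 14 mm across, 26 mm high (from 22 to 48 mm above the stage's origin); the point is 35 mm above the stage's origin; with the bolt at 0 it lies at x = -36, y = +105 mm of the stage, shot at y = +45 mm
- spare_disc: spare green flat-edged disc, same size (84 mm across, 8 mm thick), lying on the table; a bystander; origin at the centre of its underside
- sample_a: screw-cap sample jar, 48 mm across, 100 mm tall, standing; a bystander; origin at the centre of its underside
- sample_b: second screw-cap sample jar, 48 mm across, 100 mm tall, standing; a bystander; origin at the centre of its underside
- cap_ring: small black ring, 32 mm across, 12 mm high, lying flat; a bystander; origin at the centre of its underside
- meter: black hand-held meter lying on its back, 155 x 75 x 36 mm; a bystander; origin at the centre of its underside
- pipette: yellow and white pipette lying down, about 270 mm long, 26 mm thick; a bystander; origin on its underside 55 mm from the plunger end; x towards the tip
- wash_bottle: white wash bottle with blue spout, 72 mm across, 205 mm tall, standing; a bystander; origin at the centre of its underside
Not all that is in view belongs to the job. There is more than one size of the disc; the job needs the middle-sized.

How it is judged:
On the way:
1. the flat of the disc lies against the bar (both ends of the flat within 2 mm of it) while the bolt is still open (x of each of flat_left, flat_right in the frame of bar_face above -0.002 m and z of disc in the frame of nest below 0.017 m and value of joint bolt below 0.03 m), for 0.2 s.
At the end, for the whole second after the job is handed in: The disc lies down in the pocket with both ends of its flat within 2 mm of the bar's face, the bolt is shot behind it (at least 54 of its 60 mm), and all is at rest (x of each of flat_left, flat_right in the frame of bar_face above -0.002 m and z of disc in the frame of nest below 0.017 m and value of joint bolt above 0.054 m and linear speed of disc below 0.01 m/s); the robot touches nothing.
It fails at once if the glass disc is loaded with more than 25 N (finger on disc, or disc against the stage or bolt) (contact force between any of the fingers, the arm and disc above 25 N or contact force between disc and nest above 25 N).
It fails at once if the disc is lifted out of its pocket or tipped (z of disc in the frame of nest above 0.022 m or angle between disc's own z axis and vertical above 0.2 rad).
It fails at once if a bystander is shifted by more than 20 mm (distance of any of spare_disc, sample_a, sample_b, cap_ring, meter, pipette, wash_bottle from where it was at the start of the episode above 0.02 m).
It also fails if it takes over 64 s, if anything falls off the work surface, if the arm or the gripper's body presses on something with over 40 N, if the wrist force passes 120 N, or if a joint passes its speed limit or range.

## Robot

A 6-joint arm with a two-finger parallel gripper is mounted at the origin on the work surface. World frame = base frame: x ahead of the robot, y to its left, z up, the work surface at z = 0. Lengths are in m, angles in rad, forces in N, time in s.
With the tool pointing down it reaches from about 0.35 to 0.875 m from the base axis. Payload 4.2 kg.
Tool frame: the origin (TCP) lies between the finger pads; the fingertips stand r.tcp_to_tips ahead of it and the grasp point (between the pads) lies 5 mm behind it (r.tcp_to_tips is the distance from the TCP to the fingertips, in m); z points along the fingers, y is the line along which they close (so a half turn about z gives the same grasp; the last joint's range is limited). The gripper opens to 85 mm and grips with 20 to 120 N. Pads are 22 mm wide; open, the fingers measure 114 mm over their backs; the gripper's body (76 mm by 85 mm) begins 54 mm behind the grasp point. The pads swing forward as they close: fully open they stand 13 mm farther back than shut.
Start: joints at [-1.04, 0.385, 0.008, 0, -1.194, -0.259], TCP at [0.168, -0.602, 0.225] pointing down, gripper open.
Joint ranges: [-3.14, 3.14], [-1.21, 2.06], [-1.07, 1.41], [-3.16, 2.05], [-2.99, -0.16], [-3.1, 3.1]. Speed limits (rad/s): [2.79, 2.79, 3.14, 3.14, 3.14, 3.14].

## Interface

Orientations are given as a unit quaternion [w, x, y, z].
In Python, from workcell import r, eyes, finish_job gives the robot as it stands.
- The arm moves only by the tool drive_tool, never from a script. Its argument "rows" is a list of rows, each a list of 5 numbers: the gripper command: -1 is fully open, 1 is shut, values between are in proportion, then the shift along the tool's x, y, z in mm, then the turn about the tool's z in degrees. A call has exactly 10 rows; each row is the pose to reach, as a shift and turn from the pose commanded when the call began, along the tool's axes at that moment; what a row does not reach only later rows make up. A row lasts 1/12 s, in which the tool goes at most 41.7 mm and 7.16 degrees, less where a joint would pass 70% of its speed; a pose out of reach is approached as far as the arm can. A call with a gripper value outside its range is refused whole. The fingers move at their own pace and stop on an object; "squeeze" is the grip in N (left out, the last holds). Time passes only in rows, so rows that repeat a pose let the fingers close, or fill a call up. It gives the time, the measured TCP pose, the force, the opening and the grip force at its end, in the units of the state.
- r.read_state(): the state, without advancing time (a new reading comes with each control period).
- eyes.get_image(name): name is "scene" or "top" or "wrist"; returns a dict with "image" (480x640x3 uint8, red, green, blue), "mtx" (3x3 intrinsics, pixels), "position" and "orientation" of the camera in the world. Camera axes: x right, y down, z forward; pixel columns grow to the right and rows downward; lengths in m; the calibration is good to about 2 mm. A picture is of the moment at which its call begins. There is no depth.
- finish_job(): hands the job in; it is judged then, once.
The state is a dict: "time_s": time; "joints": joint angles; "joint_vel": joint speeds; "effort": joint torques, N m; "position": TCP position; "tcp_rot": TCP orientation; "contact_force": force on the tool from outside, world axes, zero at the start; "torque": the same for the moment, N m; "gripper_width": opening from 0.0 (shut) to 1.0 (fully open); "grip_force": force on a finger pad.
Only numpy, scipy, OpenCV 4.12 (cv2) and the standard library are available. Lean on these libraries where they do the work, as an engineer would, in place of code of your own. Each camera call takes 0.05 s, during which the arm holds its last target. There are 200 camera calls.

## Working session

There is one attempt and no reset: what is moved stays moved. The work goes in short steps, Python scripts to look and compute and a tool call to move; the robot and the scene stay as the last step left them, time stands still between calls to the robot, and variables do not carry over. Pictures are saved under pics/ and viewed, at most 10 in all, crops included, and the job is handed in when it is done.

Besides the shell and the picture viewer there is one more tool, called after ">>>" as a command line: name --pt "numbers of a row" for each row, then --argument value for the rest. drive_tool: Moves the arm, as the interface text tells. Its arguments: {"type":"object","properties":{"rows":{"type":"array","items":{"type":"array","items":{"type":"number"}}},"squeeze":{"type":"number"}},"required":["rows"]}

```bash
ls; mkdir -p pics; python3 - <<'E'
from workcell import r,eyes
import cv2
s=r.read_state();print(s, r.tcp_to_tips)
for n in("scene","top","wrist"):
    d=eyes.get_image(n);cv2.imwrite(f"pics/{n}0.png",d["image"][:,:,::-1]);print(n,d["mtx"].tolist(),d["position"],d["orientation"])
E
```

```text
pics
{'time_s': 0.0, 'joints': array([-1.04034500e+00,  3.85563010e-01,  6.61298037e-03, -4.85279052e-04,
       -1.19395809e+00, -2.58637415e-01]), 'joint_vel': array([0.00025496, 0.00195601, 0.00170647, 0.00097723, 0.00091537,
       0.00027373]), 'effort': array([ 9.38982976e-05, -3.92289591e+01,  1.88405800e+01,  4.18631405e+00,
       -4.62918411e-03, -1.09421272e-06]), 'position': array([ 0.16767974, -0.60147507,  0.22411469]), 'tcp_rot': array([-1.97679954e-04, -1.35400180e-01,  9.90790404e-01,  1.06146069e-03]), 'contact_force': array([0.34493267, 0.12289304, 0.273986  ]), 'torque': array([-0.0015016 , -0.04333235, -0.02830493]), 'grip_force': 0.0, 'gripper_width': 1.0002772950369696} 0.014
scene [[578.6645031772289, 0.0, 327.65085081007504], [0.0, 578.6645031772289, 236.6161021308654], [0.0, 0.0, 1.0]] [1.41821082 0.67245008 0.88175804] [-0.1993528   0.38441813  0.81060483 -0.39420929]
top [[585.37946821969, 0.0, 329.1168946382305], [0.0, 585.37946821969, 236.5818312831705], [0.0, 0.0, 1.0]] [ 0.43633227 -0.01016534  1.50519287] [ 0.03086739 -0.69636091  0.71622821 -0.03385031]
wrist [[395.9189958312207, 0.0, 323.5212364816664], [0.0, 395.9189958312207, 247.09554739140913], [0.0, 0.0, 1.0]] [ 0.09430146 -0.62134431  0.37250288] [0.09074582 0.59831247 0.78676993 0.12157491]
```

View pics/top0.png

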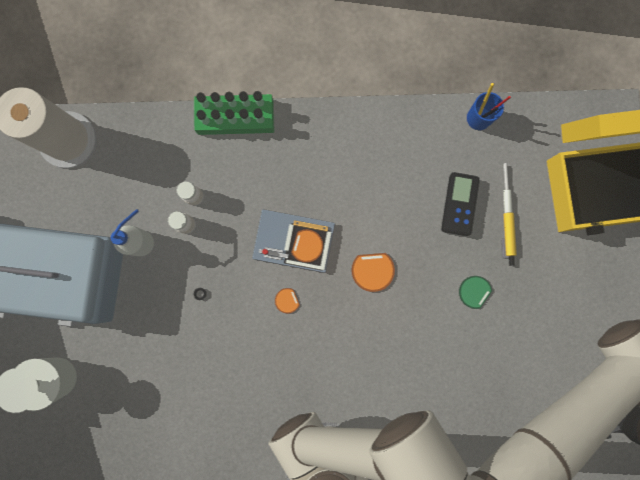

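View pics/scene0.png

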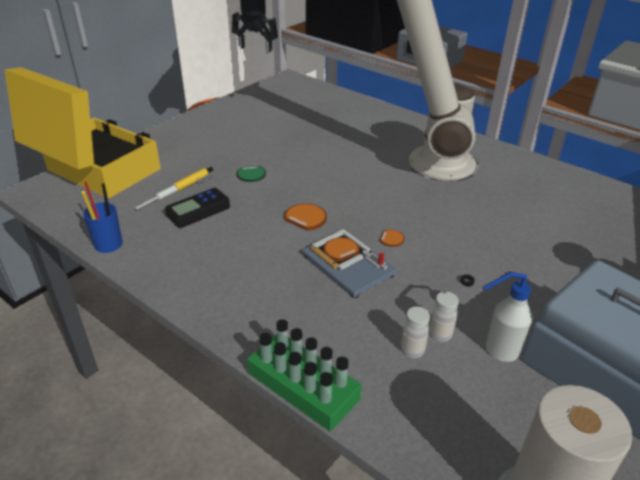

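The top view shows three amber discs:
- Small, at (287,300), about 25 px across.
- Large, at (373,271), about 43 px across.
- Middle, at (307,245), about 34 px across, in the stage pocket. This is the one meant, by size and by where it lies.

The bar is at (310,226), the knob at about (265,253), and the stripe at (298,240), so the flat faces stage +y. I'll measure these roughly and plan a move to look from above.

```bash
cat > h.py <<'E'
import numpy as np,cv2
from scipy.spatial.transform import Rotation as R
from workcell import r,eyes
def rot(q): return R.from_quat(np.roll(q,-1))
def ray(d,uv):
    K=np.array(d["mtx"]);v=np.linalg.solve(K,[uv[0],uv[1],1.]);v=rot(d["orientation"]).apply(v);return np.array(d["position"]),v
def onz(d,uv,z):
    p,v=ray(d,uv);return p+v*(z-p[2])/v[2]
def proj(d,P):
    c=rot(d["orientation"]).inv().apply(np.atleast_2d(P)-d["position"])@np.array(d["mtx"]).T;return c[:,:2]/c[:,2:]
def cross(d1,u1,d2,u2):
    p,v=ray(d1,u1);q,w=ray(d2,u2);A=np.c_[v,-w];t=np.linalg.lstsq(A,q-p,rcond=None)[0]
    a,b=p+v*t[0],q+w*t[1];return (a+b)/2,np.linalg.norm(a-b)
def tool():
    s=r.read_state();return s,np.array(s["position"]),rot(s["tcp_rot"])
def hsv(d): return cv2.cvtColor(d["image"],cv2.COLOR_RGB2HSV)
def blobs(m,amin=30):
    n,l,st,c=cv2.connectedComponentsWithStats(m.astype(np.uint8));return [(c[i].round(1),st[i]) for i in range(1,n) if st[i][4]>=amin]
E
python3 - <<'E'
from h import *
s,p,T=tool()
w=eyes.get_image("wrist");t=eyes.get_image("top");sc=eyes.get_image("scene")
print("tool",T.as_matrix().round(3).tolist())
print("cam in tool",T.inv().apply(w["position"]-p),"fwd",T.inv().apply(rot(w["orientation"]).apply([[1,0,0],[0,0,1]])))
for d in(t,sc):
    h=hsv(d);red=((h[...,0]<8)|(h[...,0]>172))&(h[...,1]>150)&(h[...,2]>90)
    print("red",blobs(red,8))
    print("amb",blobs((h[...,0]>6)&(h[...,0]<17)&(h[...,1]>150),60))
for uv in((307,245),(310,226),(265,253)):print(onz(t,uv,.03))
big=cv2.resize(t["image"][200:290,240:345],None,fx=6,fy=6,interpolation=cv2.INTER_CUBIC);cv2.imwrite("pics/topcrop.png",big[:,:,::-1])
E
```

```text
tool [[-0.963, -0.268, -0.001], [-0.268, 0.963, 0.002], [0.0, 0.002, -1.0]]
cam in tool [ 0.07599809  0.00090194 -0.14830727] fwd [[-7.55746171e-04  9.99999491e-01 -6.69026991e-04]
 [-3.00018888e-01  4.11469124e-04  9.53933172e-01]]
red [(array([502.2, 101.6]), array([495,  96,  15,  11,  28], dtype=int32)), (array([264.8, 251.4]), array([263, 250,   5,   4,  16], dtype=int32))]
amb [(array([308. , 246.1]), array([292, 230,  31,  32, 680], dtype=int32)), (array([372.8, 272.5]), array([ 352,  254,   42,   37, 1156], dtype=int32)), (array([285.5, 301. ]), array([276, 289,  23,  24, 384], dtype=int32))]
red [(array([ 91.3, 200.7]), array([ 85, 183,  13,  35,  51], dtype=int32)), (array([380.8, 258.5]), array([379, 254,   5,  10,  38], dtype=int32))]
amb [(array([307. , 215.3]), array([285, 204,  41,  26, 685], dtype=int32)), (array([392.8, 238. ]), array([381, 230,  23,  16, 253], dtype=int32)), (array([339.8, 248.2]), array([323, 237,  37,  25, 539], dtype=int32))]
[0.55188436 0.03816063 0.03      ]
[0.59995396 0.02936256 0.03      ]
[0.53461572 0.14459139 0.03      ]
```

View pics/topcrop.png

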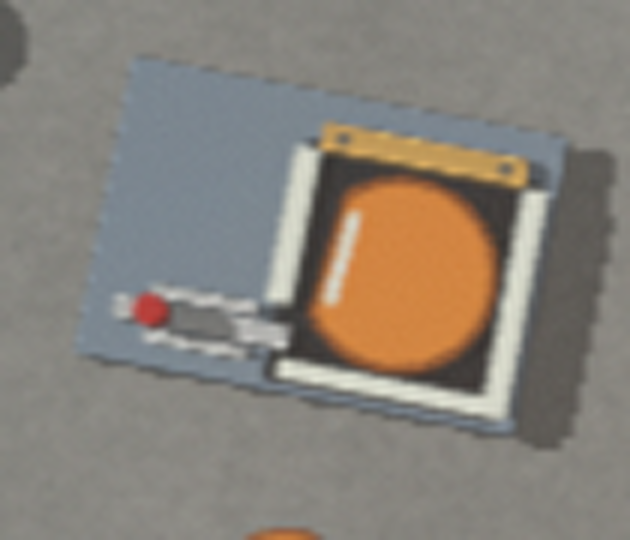

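The crop confirms it: the middle amber disc lies in the stage next to the brass bar and red knob, with its flat towards stage +y. I'll move above it.

>>> drive_tool --pt "-1 -27 26 3 0" --pt "-1 -54 52 6 0" --pt "-1 -81 77 9 0" --pt "-1 -108 103 11 0" --pt "-1 -135 128 14 0" --pt "-1 -162 154 17 0" --pt "-1 -189 180 20 0" --pt "-1 -216 206 22 0" --pt "-1 -243 231 25 0" --pt "-1 -270 257 27 0"

```text
time_s: 1.13
position: [0.3594, -0.2803, 0.1983]
tcp_rot: [0.0, -0.135, 0.991, -0.0]
contact_force: [1.2, -0.0, -0.0]
gripper_width: 0.996
grip_force: 0.0
```

>>> drive_tool --pt "1 -27 26 3 -7" --pt "1 -54 52 6 -14" --pt "1 -81 77 9 -21" --pt "1 -108 103 11 -28" --pt "1 -135 128 14 -35" --pt "1 -162 154 17 -42" --pt "1 -189 180 20 -49" --pt "1 -216 206 22 -56" --pt "1 -243 231 25 -62" --pt "1 -270 257 27 -62"

```text
time_s: 1.97
position: [0.5505, 0.0398, 0.1711]
tcp_rot: [-0.0, -0.628, 0.778, -0.0]
contact_force: [1.1, 0.3, 0.9]
gripper_width: -0.002
grip_force: 0.0
```

```bash
python3 - <<'E'
from h import *
s,p,T=tool();print(s["time_s"],p,s["joints"],s["gripper_width"],s["contact_force"],T.as_matrix().round(3).tolist())
d=eyes.get_image("wrist");np.save("w1.npy",d,allow_pickle=True)
cv2.imwrite("pics/w1.png",d["image"][:,:,::-1])
E
```

```text
1.9667 [0.55053657 0.03980534 0.17110665] [ 3.65900328e-01  3.07519497e-01 -2.52596211e-01  2.43447519e-05
 -1.01070327e+00 -5.78913581e-01] -0.0021964676884602156 [1.10784716 0.28577175 0.93136967] [[-0.211, -0.977, -0.0], [-0.977, 0.211, -0.0], [0.0, 0.0, -1.0]]
```

View pics/w1.png

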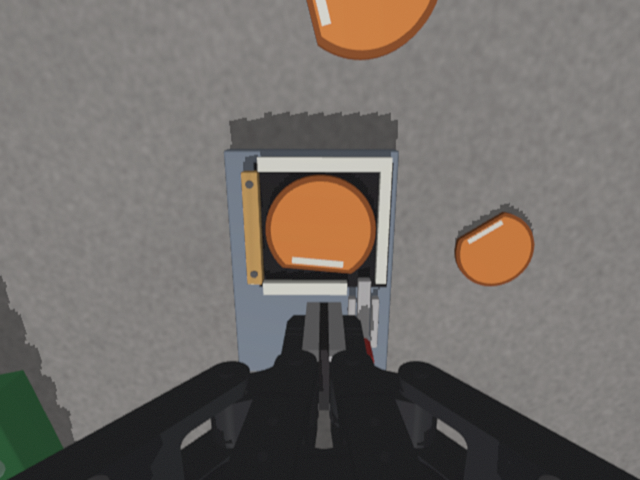

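The wrist view shows the disc at (320,228) with its stripe at (318,263), the brass bar at (251,228), the fingertips at (323,310), and the knob partly hidden at (368,350). Next I'll measure poses and height.

```bash
cat > m.py <<'E'
from h import *
def disc(d,z,ctr=None,amax=None):
    """returns circle centre, radius, flat direction (world yaw deg) from top-face contour on plane z"""
    h=hsv(d);m=((h[...,0]>6)&(h[...,0]<17)&(h[...,1]>150)&(h[...,2]>165)).astype(np.uint8)
    c0=proj(d,ctr)[0]
    cs,_=cv2.findContours(m,cv2.RETR_EXTERNAL,cv2.CHAIN_APPROX_NONE)
    cs=[c for c in cs if cv2.contourArea(c)>300]
    c=min(cs,key=lambda c:np.linalg.norm(c[:,0].mean(0)-c0))[:,0]
    P=np.array([onz(d,u,z)[:2] for u in c.astype(float)])
    keep=np.ones(len(P),bool)
    for _ in range(12):
        A=np.c_[2*P[keep],np.ones(keep.sum())];s=np.linalg.lstsq(A,(P[keep]**2).sum(1),rcond=None)[0]
        cc=s[:2];R_=np.sqrt(s[2]+cc@cc);keep=abs(np.hypot(*(P-cc).T)-R_)<.0012
    # white stripe inside the disc
    yy,xx=np.nonzero((h[...,1]<60)&(h[...,2]>150));Q=np.array([onz(d,(x,y),z)[:2] for x,y in zip(xx,yy) if abs(x-c0[0])<150 and abs(y-c0[1])<150])
    Q=Q[np.hypot(*(Q-cc).T)<.034]
    v=Q.mean(0)-cc;w=np.linalg.svd(Q-Q.mean(0))[2][0];n=np.array([-w[1],w[0]]);n*=np.sign(n@v)
    return cc,R_,np.degrees(np.arctan2(n[1],n[0])),len(Q),np.linalg.norm(v),c.mean(0)
E
python3 - <<'E'
from m import *
W=np.load("w1.npy",allow_pickle=True).item();S=eyes.get_image("scene")
g=np.array([.55,.038,.03])
for z in (.022,.026,.030,.034):
    a=disc(W,z,g);b=disc(S,z,g);print(z,[x.round(4) if hasattr(x,'round') else x for x in a],b[0].round(4),b[1].round(4),b[2].round(1))
# brass bar
h=hsv(W);m=((h[...,0]>14)&(h[...,0]<25)&(h[...,1]>100)&(h[...,2]>120)).astype(np.uint8)
c0=proj(W,g)[0]
cs=[c for c in cv2.findContours(m,0,1)[0] if cv2.contourArea(c)>500];c=min(cs,key=lambda c:np.linalg.norm(c[:,0].mean(0)-[251,228]))
box=cv2.boxPoints(cv2.minAreaRect(c));print("bar box",box.round(1).tolist())
np.save("bar.npy",box)
for z in(.026,.030,.034,.038):
    P=np.array([onz(W,u,z) for u in box]);L=[np.linalg.norm(P[i]-P[(i+1)%4]) for i in range(4)];i=int(L[1]>L[0]);e=P[(i+1)%4]-P[i]
    print(z,np.round(L,4),P.mean(0).round(4),np.degrees(np.arctan2(e[1],e[0])).round(2),P.round(4)[:,:2].tolist())
E
```

```text
0.022 [array([0.5543, 0.0441]), np.float64(0.0384), np.float64(72.2555), 302, np.float64(0.0257), array([320.138 , 228.4377])] [0.5478 0.0355] 0.0312 73.6
0.026 [array([0.554 , 0.0431]), np.float64(0.0379), np.float64(72.2438), 304, np.float64(0.0253), array([320.138 , 228.4377])] [0.5519 0.0384] 0.031 73.6
0.03 [array([0.5538, 0.042 ]), np.float64(0.0374), np.float64(72.2438), 304, np.float64(0.025), array([320.138 , 228.4377])] [0.5559 0.0414] 0.0309 73.6
0.034 [array([0.5535, 0.041 ]), np.float64(0.0368), np.float64(72.2438), 304, np.float64(0.0246), array([320.138 , 228.4377])] [0.56   0.0444] 0.0307 73.6
bar box [[240.6999969482422, 172.10000610351562], [256.5, 171.10000610351562], [263.1000061035156, 283.79998779296875], [247.3000030517578, 284.70001220703125]]
0.026 [0.0116 0.0891 0.0127 0.0893] [0.605  0.0316 0.026 ] 78.25 [[0.6014, -0.0129], [0.5899, -0.0111], [0.6081, 0.0761], [0.6206, 0.0742]]
0.03 [0.0115 0.0879 0.0125 0.088 ] [0.604  0.0307 0.03  ] 78.25 [[0.6005, -0.0132], [0.5892, -0.0114], [0.6071, 0.0746], [0.6194, 0.0728]]
0.034 [0.0113 0.0867 0.0123 0.0868] [0.6031 0.0298 0.034 ] 78.25 [[0.5996, -0.0135], [0.5884, -0.0118], [0.6061, 0.0731], [0.6183, 0.0713]]
0.038 [0.0111 0.0855 0.0122 0.0856] [0.6021 0.0289 0.038 ] 78.25 [[0.5987, -0.0138], [0.5877, -0.0121], [0.6051, 0.0716], [0.6171, 0.0698]]
```

```bash
python3 - <<'E'
from m import *
W=np.load("w1.npy",allow_pickle=True).item()
h=hsv(W)
print(h[228,262:276].tolist());print(h[228,368:382].tolist());print(h[172:184,320].tolist());print(h[262:284,300].tolist())
E
sed -i 's/h\[...,2\]>165/h[...,2]>60/' m.py
python3 - <<'E'
from m import *
W=np.load("w1.npy",allow_pickle=True).item();S=eyes.get_image("scene");T=eyes.get_image("top")
g=np.array([.55,.038,.03])
for z in (.024,.028,.032):
    for d in(W,S,T):
        try:
            a=disc(d,z,g);print(z,a[0].round(4),round(a[1],4),round(a[2],1),a[3],round(a[4],4),a[5])
        except Exception as e:print(e)
h=hsv(T);red=((h[...,0]<8)|(h[...,0]>172))&(h[...,1]>150)&(h[...,2]>60);print([b for b in blobs(red,8) if b[0][0]<300])
h=hsv(S);red=((h[...,0]<8)|(h[...,0]>172))&(h[...,1]>150)&(h[...,2]>60);print([b for b in blobs(red,8) if b[0][0]>300])
E
```

```text
[[17, 47, 38], [120, 30, 34], [170, 20, 38], [9, 137, 78], [11, 173, 125], [11, 177, 131], [11, 176, 129], [11, 175, 130], [12, 176, 154], [13, 172, 194], [13, 173, 201], [13, 173, 199], [13, 173, 199], [13, 172, 199]]
[[13, 172, 200], [13, 172, 197], [12, 172, 169], [11, 176, 135], [11, 178, 126], [11, 175, 130], [11, 177, 128], [11, 172, 104], [6, 60, 60], [50, 7, 108], [34, 12, 176], [30, 11, 204], [30, 11, 206], [33, 11, 205]]
[[30, 6, 82], [150, 21, 24], [9, 130, 51], [12, 169, 92], [12, 175, 121], [11, 173, 131], [11, 175, 130], [11, 175, 128], [12, 176, 132], [12, 172, 165], [13, 172, 197], [13, 173, 201]]
[[27, 11, 205], [14, 49, 204], [13, 126, 199], [13, 173, 175], [12, 179, 138], [11, 175, 128], [11, 163, 111], [10, 108, 66], [165, 15, 34], [110, 27, 28], [135, 20, 26], [150, 18, 28], [140, 26, 29], [120, 10, 26], [135, 18, 29], [135, 18, 28], [90, 10, 25], [30, 11, 47], [30, 9, 84], [36, 12, 107], [30, 10, 128], [30, 10, 171]]
0.024 [0.5539 0.0429] 0.0422 72.4 300 0.0262 [320.26229508 226.3704918 ]
0.024 [0.5534 0.0425] 0.041 73.6 3 0.0256 [340.975  248.7625]
0.024 [0.4142 0.092 ] 0.0291 -68.9 16 0.0193 [286.36231884 300.57971014]
0.028 [0.5537 0.0419] 0.0416 72.3 303 0.0259 [320.26229508 226.3704918 ]
0.028 [0.5574 0.0455] 0.0408 73.6 3 0.0255 [340.975  248.7625]
0.028 [0.4143 0.0918] 0.029 -68.9 16 0.0192 [286.36231884 300.57971014]
0.032 [0.5534 0.0408] 0.0411 72.2 304 0.0255 [320.26229508 226.3704918 ]
0.032 [0.5615 0.0484] 0.0406 73.6 3 0.0254 [340.975  248.7625]
0.032 [0.4144 0.0915] 0.029 -68.9 16 0.0192 [286.36231884 300.57971014]
[]
[(array([380.8, 258.3]), array([379, 254,   5,  10,  38], dtype=int32))]
```

>>> drive_tool --pt "0.2 -1 -1 15 0" --pt "0.2 -2 -2 30 0" --pt "0.2 -3 -3 45 0" --pt "0.2 -3 -3 60 0" --pt "0.2 -3 -3 75 0" --pt "0.2 -3 -3 90 0" --pt "0.2 -3 -3 105 0" --pt "0.2 -3 -3 119 0" --pt "0.2 -3 -3 119 0" --pt "0.2 -3 -3 119 0"

```text
time_s: 3.0
position: [0.5528, 0.0392, 0.0522]
tcp_rot: [-0.001, -0.626, 0.78, 0.0]
contact_force: [-0.2, -0.3, 0.5]
gripper_width: 0.402
grip_force: 0.0
```

```bash
python3 - <<'E'
from h import *
d=eyes.get_image("wrist")
s,p,T=tool();print(p,s["gripper_width"],s["contact_force"],r.tcp_to_tips);cv2.imwrite("pics/w2.png",d["image"][:,:,::-1])
E
```

```text
[0.55365369 0.03956656 0.05296779] 0.39867571113043426 [0.66449698 0.67118466 0.12125131] 0.014
```

View pics/w2.png

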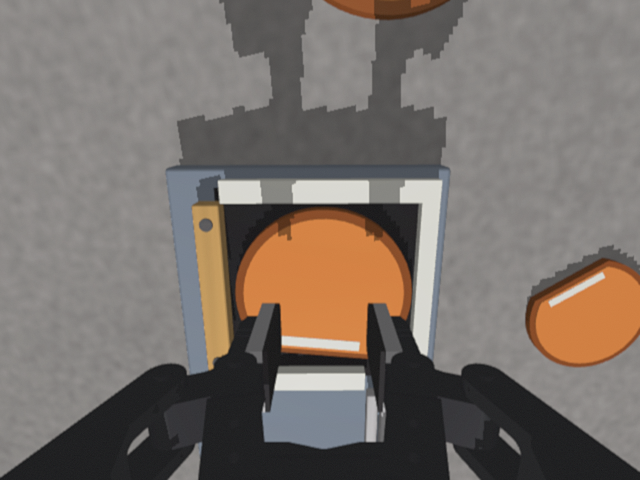

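The wrist view shows the fingers astride the disc, which spans columns 235–412, so it is centred on the tool in y. I'll trim x, then descend gently.

>>> drive_tool --pt "0.2 -0.5 0 1.5 0" --pt "0.2 -1 0 3 0" --pt "0.2 -1.5 0 4.5 0" --pt "0.2 -2 0 6 0" --pt "0.2 -2.5 0 7 0" --pt "0.2 -2.5 0 8 0" --pt "0.2 -2.5 0 9 0" --pt "0.2 -2.5 0 10 0" --pt "0.2 -2.5 0 11 0" --pt "0.2 -2.5 0 12 0"

```text
time_s: 3.88
position: [0.5541, 0.0428, 0.0401]
tcp_rot: [-0.0, -0.626, 0.779, 0.0]
contact_force: [-0.6, -0.6, -0.5]
gripper_width: 0.397
grip_force: 0.0
```

>>> drive_tool --pt "0.2 0 0 0.1 0" --pt "0.2 0 0 0.2 0" --pt "0.2 0 0 0.3 0" --pt "0.2 0 0 0.4 0" --pt "0.2 0 0 0.5 0" --pt "0.2 0 0 0.6 0" --pt "0.2 0 0 0.7 0" --pt "0.2 0 0 0.8 0" --pt "0.2 0 0 0.9 0" --pt "0.2 0 0 1 0"

```text
time_s: 4.72
position: [0.5541, 0.0428, 0.0392]
tcp_rot: [-0.0, -0.626, 0.779, 0.0]
contact_force: [-0.2, 0.2, -0.3]
gripper_width: 0.395
grip_force: 0.0
```

>>> drive_tool --pt "0.2 0 0 0.1 0" --pt "0.2 0 0 0.2 0" --pt "0.2 0 0 0.3 0" --pt "0.2 0 0 0.4 0" --pt "0.2 0 0 0.5 0" --pt "0.2 0 0 0.6 0" --pt "0.2 0 0 0.7 0" --pt "0.2 0 0 0.8 0" --pt "0.2 0 0 0.9 0" --pt "0.2 0 0 1 0"

```text
time_s: 5.55
position: [0.5541, 0.0428, 0.0382]
tcp_rot: [-0.0, -0.626, 0.779, 0.0]
contact_force: [-0.5, -0.3, -0.2]
gripper_width: 0.4
grip_force: 0.0
```

>>> drive_tool --pt "0.2 0 0 0.1 0" --pt "0.2 0 0 0.2 0" --pt "0.2 0 0 0.3 0" --pt "0.2 0 0 0.4 0" --pt "0.2 0 0 0.5 0" --pt "0.2 0 0 0.6 0" --pt "0.2 0 0 0.7 0" --pt "0.2 0 0 0.8 0" --pt "0.2 0 0 0.9 0" --pt "0.2 0 0 1 0"

```text
time_s: 6.38
position: [0.5541, 0.0428, 0.0372]
tcp_rot: [0.0, -0.626, 0.779, -0.0]
contact_force: [0.2, -0.7, -0.2]
gripper_width: 0.398
grip_force: 0.0
```

>>> drive_tool --pt "0.2 0 0 0.1 0" --pt "0.2 0 0 0.2 0" --pt "0.2 0 0 0.3 0" --pt "0.2 0 0 0.4 0" --pt "0.2 0 0 0.5 0" --pt "0.2 0 0 0.6 0" --pt "0.2 0 0 0.7 0" --pt "0.2 0 0 0.8 0" --pt "0.2 0 0 0.9 0" --pt "0.2 0 0 1 0"

```text
time_s: 7.22
position: [0.5541, 0.0428, 0.0362]
tcp_rot: [0.0, -0.626, 0.779, -0.0]
contact_force: [-0.6, 0.0, -0.4]
gripper_width: 0.4
grip_force: 0.0
```

>>> drive_tool --pt "0.2 0 0 0.1 0" --pt "0.2 0 0 0.2 0" --pt "0.2 0 0 0.3 0" --pt "0.2 0 0 0.4 0" --pt "0.2 0 0 0.5 0" --pt "0.2 0 0 0.6 0" --pt "0.2 0 0 0.7 0" --pt "0.2 0 0 0.8 0" --pt "0.2 0 0 0.9 0" --pt "0.2 0 0 1 0"

```text
time_s: 8.05
position: [0.5541, 0.0428, 0.0352]
tcp_rot: [0.0, -0.626, 0.779, 0.0]
contact_force: [0.2, 0.5, 0.5]
gripper_width: 0.399
grip_force: 0.0
```

>>> drive_tool --pt "0.2 0 0 0.1 0" --pt "0.2 0 0 0.2 0" --pt "0.2 0 0 0.3 0" --pt "0.2 0 0 0.4 0" --pt "0.2 0 0 0.5 0" --pt "0.2 0 0 0.6 0" --pt "0.2 0 0 0.7 0" --pt "0.2 0 0 0.8 0" --pt "0.2 0 0 0.9 0" --pt "0.2 0 0 1 0"

```text
time_s: 8.88
position: [0.5541, 0.0428, 0.0342]
tcp_rot: [0.0, -0.626, 0.779, -0.0]
contact_force: [-0.4, -0.4, 0.4]
gripper_width: 0.4
grip_force: 0.0
```

>>> drive_tool --pt "0.2 0 0 0.1 0" --pt "0.2 0 0 0.2 0" --pt "0.2 0 0 0.3 0" --pt "0.2 0 0 0.4 0" --pt "0.2 0 0 0.5 0" --pt "0.2 0 0 0.6 0" --pt "0.2 0 0 0.7 0" --pt "0.2 0 0 0.8 0" --pt "0.2 0 0 0.8 0" --pt "0.2 0 0 0.8 0"

```text
time_s: 9.72
position: [0.5541, 0.0428, 0.0334]
tcp_rot: [0.0, -0.626, 0.779, -0.0]
contact_force: [0.9, -0.5, 0.0]
gripper_width: 0.395
grip_force: 0.0
```

>>> drive_tool --pt "0.2 0 0 0.1 0" --pt "0.2 0 0 0.2 0" --pt "0.2 0 0 0.3 0" --pt "0.2 0 0 0.4 0" --pt "0.2 0 0 0.5 0" --pt "0.2 0 0 0.6 0" --pt "0.2 0 0 0.7 0" --pt "0.2 0 0 0.8 0" --pt "0.2 0 0 0.8 0" --pt "0.2 0 0 0.8 0"

```text
time_s: 10.55
position: [0.5541, 0.0428, 0.0326]
tcp_rot: [-0.0, -0.626, 0.779, -0.0]
contact_force: [0.5, -0.1, -1.1]
gripper_width: 0.397
grip_force: 0.0
```

>>> drive_tool --pt "0.2 0 0 0.1 0" --pt "0.2 0 0 0.2 0" --pt "0.2 0 0 0.3 0" --pt "0.2 0 0 0.4 0" --pt "0.2 0 0 0.5 0" --pt "0.2 0 0 0.6 0" --pt "0.2 0 0 0.7 0" --pt "0.2 0 0 0.8 0" --pt "0.2 0 0 0.8 0" --pt "0.2 0 0 0.8 0"

```text
time_s: 11.38
position: [0.5541, 0.0428, 0.0318]
tcp_rot: [0.0, -0.626, 0.779, -0.0]
contact_force: [-0.3, 0.1, 0.4]
gripper_width: 0.399
grip_force: 0.0
```

>>> drive_tool --pt "0.2 0 0 0.1 0" --pt "0.2 0 0 0.2 0" --pt "0.2 0 0 0.3 0" --pt "0.2 0 0 0.4 0" --pt "0.2 0 0 0.5 0" --pt "0.2 0 0 0.6 0" --pt "0.2 0 0 0.7 0" --pt "0.2 0 0 0.8 0" --pt "0.2 0 0 0.8 0" --pt "0.2 0 0 0.8 0"

```text
time_s: 12.22
position: [0.5541, 0.0428, 0.031]
tcp_rot: [-0.0, -0.626, 0.779, 0.0]
contact_force: [-0.3, 0.2, 0.1]
gripper_width: 0.399
grip_force: 0.0
```

>>> drive_tool --pt "0.2 0 0 0.1 0" --pt "0.2 0 0 0.2 0" --pt "0.2 0 0 0.3 0" --pt "0.2 0 0 0.4 0" --pt "0.2 0 0 0.5 0" --pt "0.2 0 0 0.6 0" --pt "0.2 0 0 0.7 0" --pt "0.2 0 0 0.8 0" --pt "0.2 0 0 0.8 0" --pt "0.2 0 0 0.8 0"

```text
time_s: 13.05
position: [0.5541, 0.0428, 0.0302]
tcp_rot: [-0.0, -0.626, 0.779, -0.0]
contact_force: [0.1, 0.0, 0.6]
gripper_width: 0.399
grip_force: 0.0
```

```bash
python3 - <<'E'
from h import *
d=eyes.get_image("wrist")["image"];s=eyes.get_image("scene")["image"][195:295,280:410]
s=cv2.resize(s,(624,480),interpolation=cv2.INTER_CUBIC);d=d[180:400,180:450]
cv2.imwrite("pics/c3.png",np.vstack([cv2.resize(s,(390,300)),cv2.resize(d,(390,300))])[:,:,::-1])
E
```

```text
(no output)
```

View pics/c3.png

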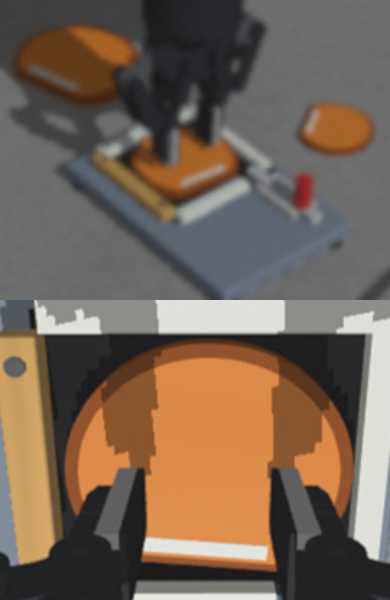

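The fingertips' shadows on the glass nearly meet the tips (crop at about (140,470)), so contact is within about a millimetre.

>>> drive_tool --pt "0.2 0 0 0.1 0" --pt "0.2 0 0 0.2 0" --pt "0.2 0 0 0.3 0" --pt "0.2 0 0 0.4 0" --pt "0.2 0 0 0.5 0" --pt "0.2 0 0 0.6 0" --pt "0.2 0 0 0.6 0" --pt "0.2 0 0 0.6 0" --pt "0.2 0 0 0.6 0" --pt "0.2 0 0 0.6 0"

```text
time_s: 13.98
position: [0.5541, 0.0428, 0.0296]
tcp_rot: [0.0, -0.626, 0.779, 0.0]
contact_force: [-0.6, -0.1, -0.3]
gripper_width: 0.4
grip_force: 0.0
```

>>> drive_tool --pt "0.2 0 0 0.1 0" --pt "0.2 0 0 0.2 0" --pt "0.2 0 0 0.3 0" --pt "0.2 0 0 0.4 0" --pt "0.2 0 0 0.5 0" --pt "0.2 0 0 0.6 0" --pt "0.2 0 0 0.6 0" --pt "0.2 0 0 0.6 0" --pt "0.2 0 0 0.6 0" --pt "0.2 0 0 0.6 0"

```text
time_s: 14.82
position: [0.5541, 0.0428, 0.029]
tcp_rot: [0.0, -0.626, 0.779, -0.0]
contact_force: [-0.1, -0.9, 0.0]
gripper_width: 0.396
grip_force: 0.0
```

>>> drive_tool --pt "0.2 0 0 0.1 0" --pt "0.2 0 0 0.2 0" --pt "0.2 0 0 0.3 0" --pt "0.2 0 0 0.4 0" --pt "0.2 0 0 0.5 0" --pt "0.2 0 0 0.6 0" --pt "0.2 0 0 0.6 0" --pt "0.2 0 0 0.6 0" --pt "0.2 0 0 0.6 0" --pt "0.2 0 0 0.6 0"

```text
time_s: 15.65
position: [0.5541, 0.0428, 0.0284]
tcp_rot: [0.0, -0.626, 0.779, 0.0]
contact_force: [0.3, 0.3, -0.4]
gripper_width: 0.398
grip_force: 0.0
```

>>> drive_tool --pt "0.2 0 0 0.1 0" --pt "0.2 0 0 0.2 0" --pt "0.2 0 0 0.3 0" --pt "0.2 0 0 0.4 0" --pt "0.2 0 0 0.5 0" --pt "0.2 0 0 0.6 0" --pt "0.2 0 0 0.6 0" --pt "0.2 0 0 0.6 0" --pt "0.2 0 0 0.6 0" --pt "0.2 0 0 0.6 0"

```text
time_s: 16.48
position: [0.5541, 0.0428, 0.0278]
tcp_rot: [0.0, -0.626, 0.779, -0.0]
contact_force: [0.1, -0.8, -0.1]
gripper_width: 0.402
grip_force: 0.0
```

>>> drive_tool --pt "0.2 0 0 0.1 0" --pt "0.2 0 0 0.2 0" --pt "0.2 0 0 0.3 0" --pt "0.2 0 0 0.4 0" --pt "0.2 0 0 0.5 0" --pt "0.2 0 0 0.6 0" --pt "0.2 0 0 0.6 0" --pt "0.2 0 0 0.6 0" --pt "0.2 0 0 0.6 0" --pt "0.2 0 0 0.6 0"

```text
time_s: 17.32
position: [0.5541, 0.0428, 0.0272]
tcp_rot: [0.0, -0.626, 0.779, -0.0]
contact_force: [0.3, -0.2, -0.1]
gripper_width: 0.402
grip_force: 0.0
```

```bash
python3 - <<'E'
from h import *
s,p,T=tool();print(p,s["contact_force"],s["torque"],s["effort"])
d=eyes.get_image("wrist")["image"];d=d[200:420,180:450]
cv2.imwrite("pics/c4.png",cv2.resize(d,(675,550))[:,:,::-1])
E
```

```text
[0.55412258 0.04279805 0.02721186] [ 0.32695666 -0.24242237 -0.05066898] [0.01367195 0.03730988 0.00630087] [-3.00852835e-04 -3.83565724e+01  1.27734554e+01  2.83803754e+00
 -2.32107013e-04 -2.26682818e-05]
```

View pics/c4.png

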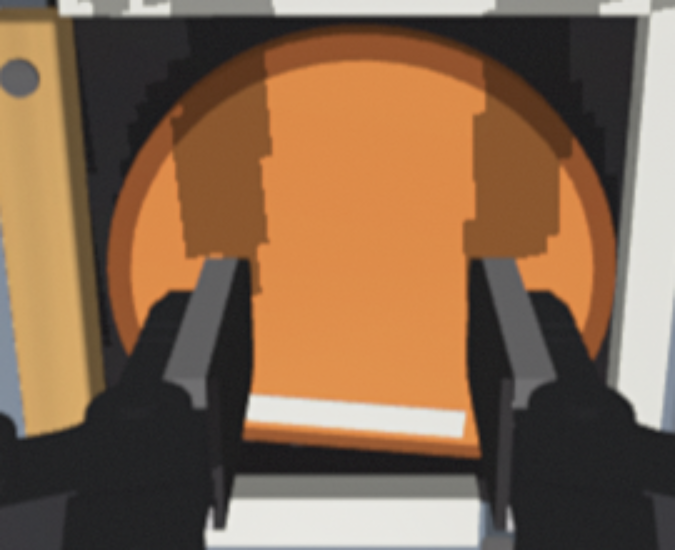

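```bash
python3 - <<'E'
from h import *
s,p,T=tool();d=eyes.get_image("wrist")
f=lambda u:((u-[180,200])*2.5).round()
for y in(-.017,-.031,.017):
  for x in(-.011,.011):
    for dz in(.0,.005,.014):
        print(x,y,dz,f(proj(d,p+T.apply([x,y,dz]))[0]),proj(d,p+T.apply([x,y,dz]))[0].round())
print(f(proj(d,[.5538,.0424,.026])[0]),f(proj(d,[.5538,.0424,.022])[0]))
E
```

```text
-0.011 -0.017 0.0 [259. 342.] [284. 337.]
-0.011 -0.017 0.005 [262. 327.] [285. 331.]
-0.011 -0.017 0.014 [266. 303.] [287. 321.]
0.011 -0.017 0.0 [255. 222.] [282. 289.]
0.011 -0.017 0.005 [258. 210.] [283. 284.]
0.011 -0.017 0.014 [263. 190.] [285. 276.]
-0.011 -0.031 0.0 [176. 342.] [250. 337.]
-0.011 -0.031 0.005 [181. 327.] [252. 331.]
-0.011 -0.031 0.014 [190. 303.] [256. 321.]
0.011 -0.031 0.0 [169. 222.] [247. 289.]
0.011 -0.031 0.005 [174. 210.] [250. 284.]
0.011 -0.031 0.014 [183. 190.] [253. 276.]
-0.011 0.017 0.0 [460. 342.] [364. 337.]
-0.011 0.017 0.005 [457. 327.] [363. 331.]
-0.011 0.017 0.014 [453. 303.] [361. 321.]
0.011 0.017 0.0 [464. 222.] [366. 289.]
0.011 0.017 0.005 [461. 210.] [364. 284.]
0.011 0.017 0.014 [456. 190.] [362. 276.]
[361. 278.] [361. 267.]
```

>>> drive_tool --pt "0.2 0 0 0.1 0" --pt "0.2 0 0 0.2 0" --pt "0.2 0 0 0.3 0" --pt "0.2 0 0 0.4 0" --pt "0.2 0 0 0.5 0" --pt "0.2 0 0 0.6 0" --pt "0.2 0 0 0.7 0" --pt "0.2 0 0 0.8 0" --pt "0.2 0 0 0.8 0" --pt "0.2 0 0 0.8 0"

```text
time_s: 18.25
position: [0.5541, 0.0428, 0.0264]
tcp_rot: [0.0, -0.626, 0.779, 0.0]
contact_force: [0.2, 0.3, -0.4]
gripper_width: 0.403
grip_force: 0.0
```

>>> drive_tool --pt "0.2 0 0 0.1 0" --pt "0.2 0 0 0.2 0" --pt "0.2 0 0 0.3 0" --pt "0.2 0 0 0.4 0" --pt "0.2 0 0 0.5 0" --pt "0.2 0 0 0.6 0" --pt "0.2 0 0 0.7 0" --pt "0.2 0 0 0.8 0" --pt "0.2 0 0 0.8 0" --pt "0.2 0 0 0.8 0"

```text
time_s: 19.08
position: [0.5541, 0.0428, 0.0256]
tcp_rot: [-0.0, -0.626, 0.779, -0.0]
contact_force: [-0.3, 0.7, 0.5]
gripper_width: 0.403
grip_force: 0.0
```

>>> drive_tool --pt "0.2 0 0 0.2 0" --pt "0.2 0 0 0.4 0" --pt "0.2 0 0 0.6 0" --pt "0.2 0 0 0.8 0" --pt "0.2 0 0 1.0 0" --pt "0.2 0 0 1.2 0" --pt "0.2 0 0 1.4 0" --pt "0.2 0 0 1.5 0" --pt "0.2 0 0 1.5 0" --pt "0.2 0 0 1.5 0"

```text
time_s: 19.92
position: [0.5541, 0.0428, 0.0241]
tcp_rot: [-0.0, -0.626, 0.779, -0.0]
contact_force: [0.6, -0.2, 0.7]
gripper_width: 0.398
grip_force: 0.0
```

```bash
python3 - <<'E'
from h import *
s,p,T=tool();d=eyes.get_image("wrist")["image"];print(p,s["contact_force"])
d=d[200:420,180:450];S=eyes.get_image("scene")["image"][215:275,305:385]
cv2.imwrite("pics/c5.png",np.hstack([cv2.resize(d,(400,450)),cv2.resize(S,(400,450),interpolation=cv2.INTER_CUBIC)])[:,:,::-1])
E
```

```text
[0.55410239 0.04279183 0.02407592] [ 0.56506869 -0.16821811  0.6897649 ]
```

View pics/c5.png

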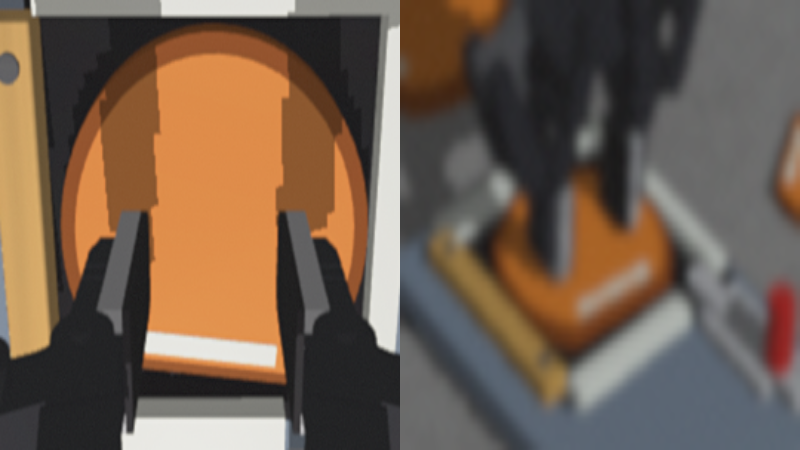

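```bash
python3 - <<'E'
from h import *
s,p,T=tool();S=eyes.get_image("scene");W=eyes.get_image("wrist")
for z in(.022,.026,.030,.034):
  print(z,[((proj(S,np.r_[(p+T.apply([x,y,0]))[:2],z])[0]-[305,215])*[5,7.5]+[400,0]).round().tolist() for x in(-.0088,.0088) for y in(-.029,-.017,.017,.029)])
  print('  w',[((proj(W,np.r_[(p+T.apply([x,y,0]))[:2],z])[0]-[180,200])*[400/270,450/220]).round().tolist() for x in(-.0088,.0088) for y in(-.017,.017)])
E
```

```text
0.022 [[544.0, 309.0], [564.0, 294.0], [619.0, 253.0], [638.0, 238.0], [520.0, 280.0], [540.0, 266.0], [595.0, 225.0], [614.0, 211.0]]
  w [[154.0, 265.0], [272.0, 265.0], [152.0, 188.0], [274.0, 188.0]]
0.026 [[544.0, 299.0], [564.0, 284.0], [619.0, 243.0], [638.0, 228.0], [520.0, 271.0], [540.0, 256.0], [595.0, 215.0], [614.0, 201.0]]
  w [[153.0, 275.0], [274.0, 275.0], [151.0, 196.0], [276.0, 196.0]]
0.03 [[544.0, 289.0], [564.0, 274.0], [619.0, 233.0], [639.0, 218.0], [521.0, 261.0], [540.0, 246.0], [596.0, 205.0], [615.0, 191.0]]
  w [[151.0, 285.0], [275.0, 285.0], [149.0, 205.0], [277.0, 205.0]]
0.034 [[545.0, 279.0], [565.0, 264.0], [620.0, 223.0], [639.0, 209.0], [521.0, 251.0], [541.0, 236.0], [596.0, 195.0], [615.0, 181.0]]
  w [[150.0, 296.0], [276.0, 296.0], [147.0, 214.0], [279.0, 214.0]]
```

>>> drive_tool --pt "0.2 0 0 0.3 0" --pt "0.2 0 0 0.6 0" --pt "0.2 0 0 0.9 0" --pt "0.2 0 0 1.2 0" --pt "0.2 0 0 1.5 0" --pt "0.2 0 0 1.8 0" --pt "0.2 0 0 2.0 0" --pt "0.2 0 0 2.0 0" --pt "0.2 0 0 2.0 0" --pt "0.2 0 0 2.0 0"

```text
time_s: 20.95
position: [0.5541, 0.0428, 0.0221]
tcp_rot: [0.0, -0.626, 0.779, -0.0]
contact_force: [-0.7, -0.3, 0.1]
gripper_width: 0.403
grip_force: 0.0
```

```bash
python3 - <<'E'
from h import *
s,p,T=tool();print(p,s["contact_force"],s["effort"])
E
```

```text
[0.55414611 0.04279497 0.02212244] [-0.71216601 -0.34783023  0.11531951] [-5.07027653e-04 -3.85271716e+01  1.25860137e+01  2.79651918e+00
 -6.07307902e-04 -2.23667075e-05]
```

Still free of the glass, so I'll continue in small steps.

>>> drive_tool --pt "0.2 0 0 0.2 0" --pt "0.2 0 0 0.4 0" --pt "0.2 0 0 0.6 0" --pt "0.2 0 0 0.8 0" --pt "0.2 0 0 1.0 0" --pt "0.2 0 0 1.0 0" --pt "0.2 0 0 1.0 0" --pt "0.2 0 0 1.0 0" --pt "0.2 0 0 1.0 0" --pt "0.2 0 0 1.0 0"

```text
time_s: 21.78
position: [0.5544, 0.0428, 0.0214]
tcp_rot: [0.0, -0.627, 0.779, -0.0]
contact_force: [-0.6, -0.1, 4.5]
gripper_width: 0.397
grip_force: 2.3
```

Contact at about 4.5 N. I'll add a little press and start turning clockwise.

>>> drive_tool --pt "0.2 0 0 0.1 1" --pt "0.2 0 0 0.1 3" --pt "0.2 0 0 0.1 5" --pt "0.2 0 0 0.1 7" --pt "0.2 0 0 0.1 9" --pt "0.2 0 0 0.1 11" --pt "0.2 0 0 0.1 13" --pt "0.2 0 0 0.1 15" --pt "0.2 0 0 0.1 16" --pt "0.2 0 0 0.1 16"

```text
time_s: 22.62
position: [0.5547, 0.043, 0.0214]
tcp_rot: [0.001, -0.512, 0.859, -0.0]
contact_force: [-0.3, -0.4, 4.6]
gripper_width: 0.397
grip_force: 2.6
```

```bash
cat > look.py <<'E'
from m import *
z=.026
d=eyes.get_image("wrist");s,p,T=tool();h=hsv(d)
# stage yaw from brass bar, disc yaw from stripe (saturated-low, inside the orange hull)
m=((h[...,0]>6)&(h[...,0]<17)&(h[...,1]>150)&(h[...,2]>60)).astype(np.uint8)
c0=proj(d,[.5538,.0424,z])[0]
st=((h[...,1]<60)&(h[...,2]>150)).astype(np.uint8)
n,l,q,c=cv2.connectedComponentsWithStats(st);P0=np.array([.554,.0415])
for i in range(1,n):
    if q[i][4]<60: continue
    yy,xx=np.nonzero(l==i);Q=np.array([onz(d,(x,y),z)[:2] for x,y in zip(xx,yy)])
    if np.hypot(*(Q.mean(0)-P0))>.045 or np.ptp(Q,0).max()>.06: continue
    w=np.linalg.svd(Q-Q.mean(0),full_matrices=False)[2][0];v=Q.mean(0)-P0;nn=np.array([-w[1],w[0]]);nn*=np.sign(nn@v)
    print("stripe",q[i].tolist(),Q.mean(0).round(4),"normal yaw",np.degrees(np.arctan2(nn[1],nn[0])).round(2),"rel stage",np.degrees(np.arctan2(nn[1],nn[0])).round(2)+11.7,"len",np.ptp((Q-Q.mean(0))@w).round(4))
print(s["time_s"],p,s["contact_force"],"tool x yaw",np.degrees(np.arctan2(*T.as_matrix()[[1,0],0])).round(2))
E
python3 look.py
```

```text
stripe [277, 366, 90, 17, 937] [0.5676 0.0656] normal yaw 56.23 rel stage 67.92999999999999 len 0.0378
22.6667 [0.55476566 0.04303018 0.02144079] [-0.68756884  1.20642112  5.15841365] tool x yaw -118.44
```

The disc follows 1:1 (84.0° → 67.9°).

>>> drive_tool --pt "0.2 0 0 0 2" --pt "0.2 0 0 0 4" --pt "0.2 0 0 0 6" --pt "0.2 0 0 0 8" --pt "0.2 0 0 0 10" --pt "0.2 0 0 0 12" --pt "0.2 0 0 0 14" --pt "0.2 0 0 0 16" --pt "0.2 0 0 0 18" --pt "0.2 0 0 0 20"

```text
time_s: 23.5
position: [0.5548, 0.043, 0.0215]
tcp_rot: [0.001, -0.354, 0.935, -0.0]
contact_force: [0.1, -0.1, 5.3]
gripper_width: 0.4
grip_force: 2.6
```

>>> drive_tool --pt "0.2 0 0 0 2" --pt "0.2 0 0 0 4" --pt "0.2 0 0 0 6" --pt "0.2 0 0 0 8" --pt "0.2 0 0 0 10" --pt "0.2 0 0 0 12" --pt "0.2 0 0 0 14" --pt "0.2 0 0 0 16" --pt "0.2 0 0 0 18" --pt "0.2 0 0 0 20"

```text
time_s: 24.33
position: [0.5547, 0.0429, 0.0215]
tcp_rot: [0.001, -0.186, 0.982, -0.0]
contact_force: [-0.2, -1.3, 5.9]
gripper_width: 0.403
grip_force: 2.6
```

```bash
python3 look.py
```

```text
stripe [277, 366, 90, 17, 940] [0.5784 0.0524] normal yaw 16.25 rel stage 27.95 len 0.0379
24.3833 [0.55469969 0.04292323 0.02145239] [-0.53713145 -1.38537599  6.19519876] tool x yaw -158.6
```

>>> drive_tool --pt "0.2 0 0 0 2" --pt "0.2 0 0 0 4" --pt "0.2 0 0 0 6" --pt "0.2 0 0 0 8" --pt "0.2 0 0 0 10" --pt "0.2 0 0 0 12" --pt "0.2 0 0 0 14" --pt "0.2 0 0 0 16" --pt "0.2 0 0 0 18" --pt "0.2 0 0 0 20"

```text
time_s: 25.22
position: [0.5543, 0.0425, 0.0215]
tcp_rot: [0.0, -0.013, 1.0, -0.0]
contact_force: [-0.7, -1.1, 6.0]
gripper_width: 0.402
grip_force: 2.9
```

>>> drive_tool --pt "0.2 0 0 0 2" --pt "0.2 0 0 0 4" --pt "0.2 0 0 0 6" --pt "0.2 0 0 0 8" --pt "0.2 0 0 0 8" --pt "0.2 0 0 0 8" --pt "0.2 0 0 0 8" --pt "0.2 0 0 0 8" --pt "0.2 0 0 0 8" --pt "0.2 0 0 0 8"

```text
time_s: 26.05
position: [0.5544, 0.0425, 0.0215]
tcp_rot: [0.0, 0.056, 0.998, -0.0]
contact_force: [-0.2, -1.6, 6.1]
gripper_width: 0.403
grip_force: 2.9
```

```bash
python3 look.py; python3 - <<'E'
from h import *
d=eyes.get_image("wrist")["image"];cv2.imwrite("pics/w6.png",d[:,:,::-1])
E
```

```text
stripe [277, 366, 90, 16, 934] [0.5791 0.04  ] normal yaw -11.15 rel stage 0.5499999999999989 len 0.0377
26.1 [0.55438385 0.04252907 0.0214635 ] [-0.03449099 -1.13456833  6.01047305] tool x yaw 173.56
```

View pics/w6.png

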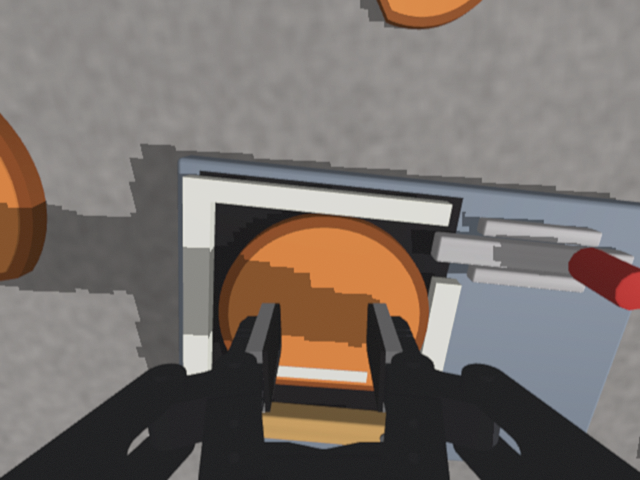

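The stripe at (276,370)–(366,377) now runs along the bar at (265,408)–(385,412), within about 0.6°. Next I'll slide towards the bar.

>>> drive_tool --pt "0.2 -0.8 -0.1 0 0" --pt "0.2 -1.6 -0.2 0 0" --pt "0.2 -2.4 -0.2 0 0" --pt "0.2 -3.2 -0.3 0 0" --pt "0.2 -4 -0.4 0 0" --pt "0.2 -4.8 -0.4 0 0" --pt "0.2 -5.6 -0.5 0 0" --pt "0.2 -6.4 -0.6 0 0" --pt "0.2 -7.2 -0.7 0 0" --pt "0.2 -8 -0.7 0 0"

```text
time_s: 26.98
position: [0.5619, 0.0409, 0.0214]
tcp_rot: [-0.0, 0.056, 0.998, -0.0]
contact_force: [-0.4, -0.3, 5.4]
gripper_width: 0.398
grip_force: 3.3
```

```bash
python3 look.py
```

```text
stripe [277, 366, 90, 16, 937] [0.5867 0.0383] normal yaw -11.11 rel stage 0.5899999999999999 len 0.0377
27.0333 [0.56204078 0.04087413 0.02145553] [-1.13814661 -1.74628363  6.77576886] tool x yaw 173.57
```

>>> drive_tool --pt "0.2 -0.5 0 0 0" --pt "0.2 -1 -0.1 0 0" --pt "0.2 -1.5 -0.1 0 0" --pt "0.2 -2 -0.2 0 0" --pt "0.2 -2.5 -0.2 0 0" --pt "0.2 -3 -0.3 0 0" --pt "0.2 -3.5 -0.3 0 0" --pt "0.2 -4 -0.4 0 0" --pt "0.2 -4.5 -0.4 0 0" --pt "0.2 -5 -0.5 0 0"

```text
time_s: 27.87
position: [0.5667, 0.0398, 0.0214]
tcp_rot: [-0.0, 0.056, 0.998, -0.0]
contact_force: [-1.2, -1.4, 6.6]
gripper_width: 0.401
grip_force: 3.2
```

>>> drive_tool --pt "0.2 -0.3 0 0 0" --pt "0.2 -0.6 0 0 0" --pt "0.2 -0.9 -0.1 0 0" --pt "0.2 -1.2 -0.1 0 0" --pt "0.2 -1.5 -0.1 0 0" --pt "0.2 -1.5 -0.1 0 0" --pt "0.2 -1.5 -0.1 0 0" --pt "0.2 -1.5 -0.1 0 0" --pt "0.2 -1.5 -0.1 0 0" --pt "0.2 -1.5 -0.1 0 0"

```text
time_s: 28.7
position: [0.5683, 0.0395, 0.0214]
tcp_rot: [-0.0, 0.056, 0.998, -0.0]
contact_force: [-1.4, -1.3, 7.2]
gripper_width: 0.402
grip_force: 3.2
```

```bash
python3 look.py
```

```text
stripe [277, 366, 90, 17, 939] [0.593 0.037] normal yaw -11.13 rel stage 0.5699999999999985 len 0.0378
28.75 [0.56825177 0.03949183 0.02144863] [-1.23262646 -2.8160548   6.253052  ] tool x yaw 173.56
```

>>> drive_tool --pt "0.2 -0.3 0 0 0" --pt "0.2 -0.6 0 0 0" --pt "0.2 -0.9 -0.1 0 0" --pt "0.2 -1.2 -0.1 0 0" --pt "0.2 -1.5 -0.1 0 0" --pt "0.2 -1.8 -0.2 0 0" --pt "0.2 -2 -0.2 0 0" --pt "0.2 -2 -0.2 0 0" --pt "0.2 -2 -0.2 0 0" --pt "0.2 -2 -0.2 0 0"

```text
time_s: 29.58
position: [0.57, 0.0393, 0.0215]
tcp_rot: [-0.0, 0.056, 0.998, -0.0]
contact_force: [-2.5, -0.3, 7.1]
gripper_width: 0.401
grip_force: 3.5
```

```bash
python3 look.py
```

```text
stripe [277, 363, 89, 19, 920] [0.5939 0.0367] normal yaw -12.38 rel stage -0.6800000000000015 len 0.037
29.6333 [0.56995927 0.03932401 0.02143593] [-2.14588088 -0.46955387  5.85450807] tool x yaw 173.56
```

The disc touched the bar and turned 1.2° to sit flush. One more small push to seat it.

>>> drive_tool --pt "0.2 -0.3 0 0 0" --pt "0.2 -0.6 0 0 0" --pt "0.2 -0.9 0 0 0" --pt "0.2 -1.2 -0.1 0 0" --pt "0.2 -1.5 -0.1 0 0" --pt "0.2 -1.5 -0.1 0 0" --pt "0.2 -1.5 -0.1 0 0" --pt "0.2 -1.5 -0.1 0 0" --pt "0.2 -1.5 -0.1 0 0" --pt "0.2 -1.5 -0.1 0 0"

```text
time_s: 30.47
position: [0.5715, 0.0392, 0.0214]
tcp_rot: [-0.0, 0.056, 0.998, -0.0]
contact_force: [-1.7, 0.6, 6.5]
gripper_width: 0.402
grip_force: 3.5
```

```bash
python3 look.py
```

```text
stripe [278, 360, 88, 18, 919] [0.5939 0.0368] normal yaw -12.34 rel stage -0.6400000000000006 len 0.0366
30.5167 [0.57147073 0.0391473  0.02143944] [-1.85336936 -0.39207482  7.41423213] tool x yaw 173.56
```

The stripe no longer moves as the fingers slip over the glass, so the flat is seated. I'll lift off, close the gripper and square the tool to the stage.

>>> drive_tool --pt "0.2 0 0 -0.5 0" --pt "0.2 0 0 -1 0" --pt "0.2 0 0 -2 0" --pt "0.2 0 0 -5 0" --pt "0.2 0 0 -12 0" --pt "0.2 0 0 -24 0" --pt "1 0 0 -36 2" --pt "1 0 0 -48 4" --pt "1 0 0 -60 5.5" --pt "1 0 0 -60 5.5"

```text
time_s: 31.35
position: [0.5736, 0.0396, 0.0839]
tcp_rot: [0.003, 0.104, 0.995, 0.001]
contact_force: [0.3, 0.4, -0.1]
gripper_width: -0.003
grip_force: 0.0
```

```bash
python3 look.py; python3 - <<'E'
from h import *
W=eyes.get_image("wrist");T=eyes.get_image("top");S=eyes.get_image("scene")
out={}
for k,d in(("w",W),("t",T),("s",S)):
    h=hsv(d);red=((h[...,0]<8)|(h[...,0]>172))&(h[...,1]>150)&(h[...,2]>60)
    c=proj(d,[.541,.1514,.04])[0];B=[b for b in blobs(red,6) if np.linalg.norm(b[0]-c)<60];print(k,c.round(),B)
    if B: out[k]=B[0][0]
if "t" in out and "s" in out: print("t+s",cross(T,out["t"],S,out["s"]))
if "w" in out and "s" in out: print("w+s",cross(W,out["w"],S,out["s"]))
# brass bar from here
h=hsv(W);m=((h[...,0]>14)&(h[...,0]<25)&(h[...,1]>100)&(h[...,2]>120)).astype(np.uint8)
for c in cv2.findContours(m,0,1)[0]:
    if cv2.contourArea(c)>500:
        P=[onz(W,u,.029)[:2].round(4).tolist() for u in cv2.boxPoints(cv2.minAreaRect(c))];print(P)
cv2.imwrite("pics/w7.png",W["image"][:,:,::-1])
s,p,R_=tool();print(s["gripper_width"],p,R_.as_matrix().round(3).tolist())
E
```

```text
stripe [285, 296, 71, 9, 499] [0.5927 0.0347] normal yaw -11.87 rel stage -0.16999999999999993 len 0.04
31.4 [0.57277715 0.03953894 0.08256028] [-0.84573551 -0.26357486 -0.79160561] tool x yaw 168.11
w [537. 171.] [(array([527.3, 173.7]), array([ 501,  158,   53,   34, 1304], dtype=int32))]
t [262. 250.] []
s [382. 260.] [(array([380.8, 258.4]), array([379, 254,   5,  10,  39], dtype=int32))]
w+s (array([0.54073442, 0.14627328, 0.04162849]), np.float64(0.0002694786171177118))
[[0.6036, 0.053], [0.6081, 0.0741], [0.6194, 0.0723], [0.6148, 0.051]]
[[0.5893, -0.0109], [0.5954, 0.0178], [0.6066, 0.0152], [0.6004, -0.0139]]
-0.0018814509368277573 [0.5712105  0.03907811 0.08031568] [[-0.978, 0.206, -0.001], [0.206, 0.978, -0.0], [0.001, -0.0, -1.0]]
```

View pics/w7.png

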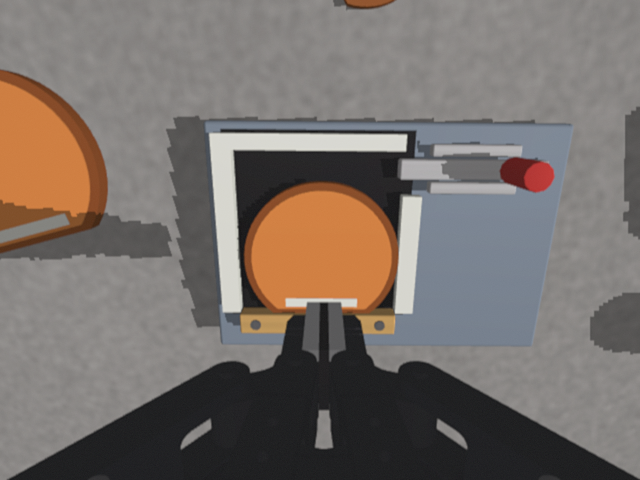

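The disc's flat is flush along the bar (stripe at (285–357,302), bar at (240–395,321)), and the knob is at (527,174), which gives (0.541, 0.147, 0.042). I'll move beyond the knob and down.

>>> drive_tool --pt "1 10 26 0 0" --pt "1 21 52 0 0" --pt "1 31 79 0 0" --pt "1 42 105 0 0" --pt "1 52 131 0 0" --pt "1 52 131 0 0" --pt "1 52 131 12 0" --pt "1 52 131 24 0" --pt "1 52 131 34 0" --pt "1 52 131 34 0"

```text
time_s: 32.38
position: [0.5462, 0.1768, 0.0441]
tcp_rot: [-0.002, 0.104, 0.995, -0.002]
contact_force: [0.2, -0.5, -0.3]
gripper_width: 0.001
grip_force: 0.0
```

```bash
python3 - <<'E'
from h import *
W=eyes.get_image("wrist");s,p,T=tool();print(p,s["contact_force"]);cv2.imwrite("pics/w8.png",W["image"][:,:,::-1])
print((T.inv().apply(np.array([.5407,.147,.04])-p)*1000).round(1))
h=hsv(W);red=((h[...,0]<8)|(h[...,0]>172))&(h[...,1]>150)&(h[...,2]>60);print(blobs(red,50))
E
```

```text
[0.54704346 0.17709848 0.04530976] [-1.00207876 -0.39813038  0.28614206]
[ -0.  -30.7   5.4]
[(array([244.2, 316.3]), array([ 223,  289,   42,   55, 1540], dtype=int32))]
```

View pics/w8.png

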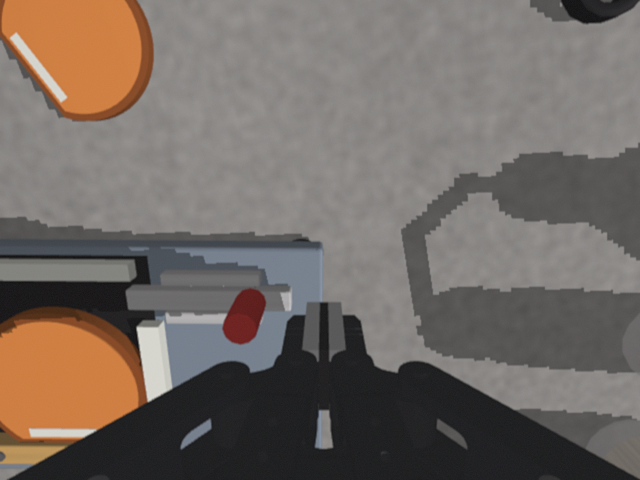

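The view shows the knob at (244,316), left of the shut fingers at (323,305) and in line with the push direction. I'll push to −y.

>>> drive_tool --pt "1 0 -4 0 0" --pt "1 0 -8 0 0" --pt "1 0 -12 0 0" --pt "1 0 -15 0 0" --pt "1 0 -18 0 0" --pt "1 0 -21 0 0" --pt "1 0 -24 0 0" --pt "1 0 -27 0 0" --pt "1 0 -30 0 0" --pt "1 0 -30 0 0"

```text
time_s: 33.27
position: [0.5419, 0.1485, 0.0472]
tcp_rot: [0.0, 0.104, 0.995, 0.0]
contact_force: [-0.1, 1.2, -0.4]
gripper_width: -0.002
grip_force: 0.4
```

```bash
cat > k.py <<'E'
from h import *
W=eyes.get_image("wrist");S=eyes.get_image("scene");s,p,T=tool();print(s["time_s"],p,s["contact_force"])
h=hsv(W);red=((h[...,0]<8)|(h[...,0]>172))&(h[...,1]>150)&(h[...,2]>60);print([b for b in blobs(red,50)])
h=hsv(S);red=((h[...,0]<8)|(h[...,0]>172))&(h[...,1]>150)&(h[...,2]>60)
for b in blobs(red,8):
    if b[0][0]>300: q=onz(S,b[0],.0416);print("scene knob",b[0],q,"travel",((q-[.5407,.1463,.0416])@[.206,.978,0]*-1000).round(1))
E
python3 k.py
```

```text
33.3667 [0.54177375 0.14856315 0.04702219] [ 0.07684847 -0.22991797  0.21635246]
[(array([290.4, 304.2]), array([ 274,  283,   35,   51, 1024], dtype=int32))]
scene knob [377.7 259.2] [0.54749198 0.14254644 0.0416    ] travel 2.3
```

>>> drive_tool --pt "1 0 -3 0 0" --pt "1 0 -6 0 0" --pt "1 0 -9 0 0" --pt "1 0 -12 0 0" --pt "1 0 -15 0 0" --pt "1 0 -18 0 0" --pt "1 0 -21 0 0" --pt "1 0 -24 0 0" --pt "1 0 -27 0 0" --pt "1 0 -30 0 0"

```text
time_s: 34.2
position: [0.5355, 0.1191, 0.047]
tcp_rot: [-0.0, 0.104, 0.995, -0.0]
contact_force: [-0.4, 2.2, 0.7]
gripper_width: -0.003
grip_force: 0.8
```

```bash
cat >> k.py <<'E'
h=hsv(W);red=((h[...,0]<8)|(h[...,0]>172))&(h[...,1]>150)&(h[...,2]>60)
for b in blobs(red,50):
    q=onz(W,b[0],.0416);print("wrist knob",q,"travel",((q-[.5407,.1463,.0416])@[.206,.978,0]*-1000).round(1))
E
python3 k.py
```

```text
34.3 [0.53531634 0.11876205 0.04697654] [ 0.7649591   0.87441923 -0.12905341]
[(array([290.5, 304.2]), array([ 275,  283,   34,   51, 1013], dtype=int32))]
scene knob [368.7 252.5] [0.5410113  0.11283007 0.0416    ] travel 32.7
wrist knob [0.53013262 0.10695358 0.0416    ] travel 40.7
```

>>> drive_tool --pt "1 0 -2 0 0" --pt "1 0 -4 0 0" --pt "1 0 -6 0 0" --pt "1 0 -8 0 0" --pt "1 0 -10 0 0" --pt "1 0 -11 0 0" --pt "1 0 -12 0 0" --pt "1 0 -12 0 0" --pt "1 0 -12 0 0" --pt "1 0 -12 0 0"

```text
time_s: 35.13
position: [0.533, 0.1075, 0.047]
tcp_rot: [-0.0, 0.104, 0.995, -0.0]
contact_force: [-0.2, 0.0, -0.4]
gripper_width: 0.0
grip_force: 0.3
```

```bash
python3 k.py
```

```text
35.2333 [0.53306142 0.10755337 0.04697589] [ 0.33085175 -0.31872904 -0.84635012]
[(array([289.8, 305. ]), array([ 273,  283,   36,   52, 1072], dtype=int32))]
scene knob [365.3 250.3] [0.53950856 0.10209978 0.0416    ] travel 43.5
wrist knob [0.52797233 0.09501511 0.0416    ] travel 52.8
```

Travel is about 53 mm, so I'll creep to the hard stop.

>>> drive_tool --pt "1 0 -0.7 0 0" --pt "1 0 -1.4 0 0" --pt "1 0 -2.1 0 0" --pt "1 0 -2.8 0 0" --pt "1 0 -3.5 0 0" --pt "1 0 -4 0 0" --pt "1 0 -4.5 0 0" --pt "1 0 -5 0 0" --pt "1 0 -5 0 0" --pt "1 0 -5 0 0"

```text
time_s: 36.07
position: [0.5328, 0.104, 0.0472]
tcp_rot: [0.001, 0.104, 0.995, 0.001]
contact_force: [-0.9, 6.1, -1.1]
gripper_width: 0.003
grip_force: 3.0
```

>>> drive_tool --pt "1 0 -0.2 0 0" --pt "1 0 -0.4 0 0" --pt "1 0 -0.6 0 0" --pt "1 0 -0.8 0 0" --pt "1 0 -1 0 0" --pt "1 0 -1.2 0 0" --pt "1 0 -1.4 0 0" --pt "1 0 -1.5 0 0" --pt "1 0 -1.5 0 0" --pt "1 0 -1.5 0 0"

```text
time_s: 36.9
position: [0.5329, 0.1036, 0.0472]
tcp_rot: [0.001, 0.104, 0.995, 0.002]
contact_force: [-1.2, 9.9, -0.9]
gripper_width: 0.004
grip_force: 4.6
```

```bash
python3 k.py
```

```text
37.0 [0.53285026 0.10358834 0.04722816] [-0.26339506 10.33103325 -1.27615838]
[(array([292.2, 302.6]), array([ 276,  281,   35,   52, 1018], dtype=int32))]
scene knob [364.5 249.5] [0.53830494 0.09894906 0.0416    ] travel 46.8
wrist knob [0.52701879 0.09234083 0.0416    ] travel 55.6
```

The bolt stalls as the force rises, as it would at a hard stop. I'll back off, lift and verify.

>>> drive_tool --pt "1 0 1 0 0" --pt "1 0 2 0 0" --pt "1 0 5 0 0" --pt "1 0 10 0 0" --pt "1 0 15 0 0" --pt "1 0 20 -10 0" --pt "1 0 20 -30 0" --pt "1 0 20 -50 0" --pt "1 0 20 -65 0" --pt "1 0 20 -65 0"

```text
time_s: 37.83
position: [0.5379, 0.1216, 0.1153]
tcp_rot: [0.003, 0.103, 0.995, 0.001]
contact_force: [-0.6, 0.8, 0.5]
gripper_width: -0.0
grip_force: 0.0
```

>>> drive_tool --pt "1 0 -10 -5 0" --pt "1 0 -20 -10 0" --pt "1 0 -30 -15 0" --pt "1 -10 -40 -20 0" --pt "1 -20 -50 -20 0" --pt "1 -30 -60 -20 0" --pt "1 -30 -60 -20 0" --pt "1 -30 -60 -20 0" --pt "1 -30 -60 -20 0" --pt "1 -30 -60 -20 0"

```text
time_s: 38.67
position: [0.5523, 0.056, 0.1318]
tcp_rot: [-0.0, 0.104, 0.995, -0.0]
contact_force: [0.1, -0.3, -0.2]
gripper_width: -0.003
grip_force: 0.0
```

```bash
python3 - <<'E'
from h import *
W=eyes.get_image("wrist");S=eyes.get_image("scene");s,p,T=tool();print(s["time_s"],p,s["contact_force"])
c=[]
for d in(W,S):
    h=hsv(d);red=((h[...,0]<8)|(h[...,0]>172))&(h[...,1]>150)&(h[...,2]>60)
    B=[b for b in blobs(red,8) if np.linalg.norm(b[0]-proj(d,[.528,.0895,.04])[0])<60];print(B);c.append(B[0][0])
q,e=cross(W,c[0],S,c[1]);print(q,e,"travel",((q-[.5407,.1463,.0416])@[.206,.978,0]*-1000).round(1))
cv2.imwrite("pics/w9.png",W["image"][:,:,::-1])
E
python3 look.py
```

```text
38.7667 [0.55250226 0.05627972 0.1319558 ] [-0.09561476  0.51337085  0.40384528]
[(array([373.6, 202.8]), array([362, 188,  25,  29, 544], dtype=int32))]
[(array([365. , 246.6]), array([363, 242,   5,  10,  38], dtype=int32))]
[0.5293015  0.09345539 0.04194035] 0.0006757806127055064 travel 54.0
stripe [283, 190, 33, 14, 417] [0.5194 0.0479] normal yaw 166.96 rel stage 178.66 len 0.0208
stripe [276, 299, 57, 7, 255] [0.5916 0.0299] normal yaw -9.61 rel stage 2.09 len 0.0396
38.8167 [0.55257802 0.05633676 0.13200052] [-0.26018069  0.15851137  0.27125456] tool x yaw 168.12
```

View pics/w9.png

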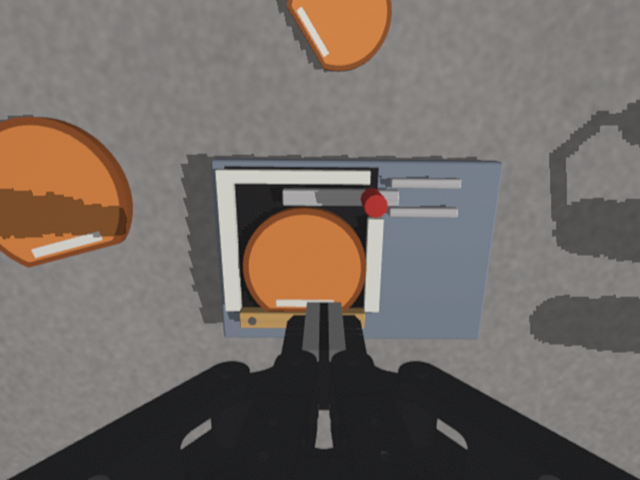

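The bolt stands behind the disc. The knob at (374,203) gives (0.529, 0.093), within 1 mm of the fully shot position predicted from the stage frame, and it stalled there under rising force. The disc is still flush on the bar, and the arm is clear of everything, so I'm handing in.

```bash
python3 -c "
from workcell import finish_job
print(finish_job())"
```

```text
the job is handed in; nothing more can be done
None
```

The job is handed in: the disc's flat lies flush on the bar and the bolt is shot behind it, by my measurements only, since no verdict came back, and I viewed 12 pictures, two over the limit of 10.

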